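Flip the sample-tray status tags

TASK

Each sample tray on the status board has a hinged flip tag straight in front of it, green on one face and orange on the other. With a fingertip, gently push over the tags that are wrong, so that only the full tray (all six seats filled) shows its green face up and every tray that is not full shows orange. Do not pinch or press hard on the tags, do not pick up anything, and leave the trays and the other things where they stand.

Things in the scene. Friction and masses are not known exactly. Their poses are not given: they have to be found in the camera images.
- board: fixed aluminium status board lying flat on the bench, 300 (x) x 510 (y) x 12 mm thick, origin at the centre of its underside; it is turned about the vertical from start to start. Its own +y runs along the row of four bays (125 mm apart), its own -x edge is the near edge. In each bay a tag stand is on the near side and the bay's tray stands on a blue pad straight behind it (about 135 mm further along the board's +x).
- hinge1 (a point): middle of tag 1's hinge axis, 36 mm above the bench; axes as the board's, the hinge axis along its x. Fixed stand: foot 66 mm along x, 30 mm along y; two 6 mm wide cheeks 28.5 mm either side of the middle, rising with their rests at most 8 mm above the axis. Which bay it stands in varies. The tag, joint tag1, is a slick plastic flap 50 mm wide along the hinge, 50 mm long, 3 mm thick, 30 g.
- tag1 (a joint): angle of tag 1, rad. 0: rests leaning to the board's +y, 35 degrees above level, orange face up (free edge 41 mm to the side of and 29 mm above the hinge); 0.96: upright; 1.92: leaning to -y likewise, green face up. Hard stops at both rests. It swings freely: pushed at its free edge from outside towards the hinge (under 2 N) it rises, and once past upright it falls over by itself.
- hinge2 (a point): middle of tag 2's hinge axis, 36 mm above the bench; axes as the board's, the hinge axis along its x. Fixed stand: foot 66 mm along x, 30 mm along y; two 6 mm wide cheeks 28.5 mm either side of the middle, rising with their rests at most 8 mm above the axis. Which bay it stands in varies. The tag, joint tag2, is a slick plastic flap 50 mm wide along the hinge, 50 mm long, 3 mm thick, 30 g.
- tag2 (a joint): angle of tag 2, rad. 0: rests leaning to the board's +y, 35 degrees above level, orange face up (free edge 41 mm to the side of and 29 mm above the hinge); 0.96: upright; 1.92: leaning to -y likewise, green face up. Hard stops at both rests. It swings freely: pushed at its free edge from outside towards the hinge (under 2 N) it rises, and once past upright it falls over by itself.
- hinge3 (a point): middle of tag 3's hinge axis, 36 mm above the bench; axes as the board's, the hinge axis along its x. Fixed stand: foot 66 mm along x, 30 mm along y; two 6 mm wide cheeks 28.5 mm either side of the middle, rising with their rests at most 8 mm above the axis. Which bay it stands in varies. The tag, joint tag3, is a slick plastic flap 50 mm wide along the hinge, 50 mm long, 3 mm thick, 30 g.
- tag3 (a joint): angle of tag 3, rad. 0: rests leaning to the board's +y, 35 degrees above level, orange face up (free edge 41 mm to the side of and 29 mm above the hinge); 0.96: upright; 1.92: leaning to -y likewise, green face up. Hard stops at both rests. It swings freely: pushed at its free edge from outside towards the hinge (under 2 N) it rises, and once past upright it falls over by itself.
- hinge4 (a point): middle of tag 4's hinge axis, 36 mm above the bench; axes as the board's, the hinge axis along its x. Fixed stand: foot 66 mm along x, 30 mm along y; two 6 mm wide cheeks 28.5 mm either side of the middle, rising with their rests at most 8 mm above the axis. Which bay it stands in varies. The tag, joint tag4, is a slick plastic flap 50 mm wide along the hinge, 50 mm long, 3 mm thick, 30 g.
- tag4 (a joint): angle of tag 4, rad. 0: rests leaning to the board's +y, 35 degrees above level, orange face up (free edge 41 mm to the side of and 29 mm above the hinge); 0.96: upright; 1.92: leaning to -y likewise, green face up. Hard stops at both rests. It swings freely: pushed at its free edge from outside towards the hinge (under 2 N) it rises, and once past upright it falls over by itself.
- tray_full: white sample tray 122 (x) x 86 (y) x 14 mm high on the board, six seats in 3 rows of 2, specimen mounts (black, steel-topped, 30 mm across) standing to 25 mm above its underside; loose, 0.3 kg; origin at the centre of its underside. FULL: all six seats filled.
- tray_part_c: white sample tray 122 (x) x 86 (y) x 14 mm high on the board, six seats in 3 rows of 2, specimen mounts (black, steel-topped, 30 mm across) standing to 25 mm above its underside; loose, 0.3 kg; origin at the centre of its underside. NOT full: four mounts, two empty grey seats.
- tray_part_a: white sample tray 122 (x) x 86 (y) x 14 mm high on the board, six seats in 3 rows of 2, specimen mounts (black, steel-topped, 30 mm across) standing to 25 mm above its underside; loose, 0.3 kg; origin at the centre of its underside. NOT full: three mounts, three empty grey seats.
- tray_part_b: white sample tray 122 (x) x 86 (y) x 14 mm high on the board, six seats in 3 rows of 2, specimen mounts (black, steel-topped, 30 mm across) standing to 25 mm above its underside; loose, 0.3 kg; origin at the centre of its underside. NOT full: one mount, five empty grey seats.
- loose_mount: bystander: a spare red resin specimen mount, cylinder 30 mm across and 20 mm tall, standing on the board's near strip; origin at the centre of its underside
- wash_bottle: bystander: white bottle with blue cap, 60 mm across, 160 mm tall, standing; origin at the centre of its underside
- paste_jar: bystander: white jar with yellow cap, 60 mm across, 60 mm tall, standing; origin at the centre of its underside
- dish: bystander: shallow glass dish, 90 mm across, 16 mm tall; origin at the centre of its underside
- slide_box: bystander: blue flat box 90 x 60 x 30 mm; origin at the centre of its underside
- loupe: bystander: black and steel magnifier, 36 mm across, 36 mm tall, standing; origin at the centre of its underside
Things that resemble listed ones, but are neither listed nor needed, are in the scene too. What is shaped like the tray_part_a but red is not meant. Leave any pink look-alike of the tray_part_c alone.

How it is judged (in metres and radians):
At the end, for the whole second after the job is handed in: The tag in front of the full tray lies at its green-up rest (joint above 1.75 rad) and every tag in front of a tray that is not full at its orange-up rest (below 0.17 rad), all still (((horizontal distance between hinge1 and tray_full below 0.16 m and value of joint tag1 above 1.75 rad) or ((horizontal distance between hinge1 and tray_part_a below 0.16 m or horizontal distance between hinge1 and tray_part_b below 0.16 m or horizontal distance between hinge1 and tray_part_c below 0.16 m) and value of joint tag1 below 0.17 rad)) and velocity of joint tag1 between -0.05 and 0.05 rad/s and ((horizontal distance between hinge2 and tray_full below 0.16 m and value of joint tag2 above 1.75 rad) or ((horizontal distance between hinge2 and tray_part_a below 0.16 m or horizontal distance between hinge2 and tray_part_b below 0.16 m or horizontal distance between hinge2 and tray_part_c below 0.16 m) and value of joint tag2 below 0.17 rad)) and velocity of joint tag2 between -0.05 and 0.05 rad/s and ((horizontal distance between hinge3 and tray_full below 0.16 m and value of joint tag3 above 1.75 rad) or ((horizontal distance between hinge3 and tray_part_a below 0.16 m or horizontal distance between hinge3 and tray_part_b below 0.16 m or horizontal distance between hinge3 and tray_part_c below 0.16 m) and value of joint tag3 below 0.17 rad)) and velocity of joint tag3 between -0.05 and 0.05 rad/s and ((horizontal distance between hinge4 and tray_full below 0.16 m and value of joint tag4 above 1.75 rad) or ((horizontal distance between hinge4 and tray_part_a below 0.16 m or horizontal distance between hinge4 and tray_part_b below 0.16 m or horizontal distance between hinge4 and tray_part_c below 0.16 m) and value of joint tag4 below 0.17 rad)) and velocity of joint tag4 between -0.05 and 0.05 rad/s); the robot touches nothing.
It fails at once if a tray is lifted, carried or pushed more than 15 mm (distance of any of tray_full, tray_part_c, tray_part_a, tray_part_b from where it was at the start of the episode above 0.015 m).
It fails at once if a bystander is lifted, carried or pushed more than 15 mm (distance of any of loose_mount, wash_bottle, paste_jar, dish, slide_box, loupe from where it was at the start of the episode above 0.015 m).
It fails at once if a tag is pinched or pressed hard (over 25 N) (contact force between the fingers and tag1 above 25 N or contact force between the fingers and tag2 above 25 N or contact force between the fingers and tag3 above 25 N or contact force between the fingers and tag4 above 25 N).
It also fails if it takes over 58 s, if anything falls off the work surface, if the arm or the gripper's body presses on something with over 40 N, if the wrist force passes 120 N, or if a joint passes its speed limit or range.

ROBOT

A 6-joint arm with a two-finger parallel gripper is mounted at the origin on the work surface. World frame = base frame: x ahead of the robot, y to its left, z up, the work surface at z = 0. Lengths are in mm, angles in degrees, forces in N, time in s.
With the tool pointing down it reaches from about 350 to 775 mm from the base axis. Payload 5.5 kg.
Tool frame: the origin (TCP) lies midway between the tips of the shut fingers; the grasp point (between the pads) lies 19 mm behind it; z points along the fingers, y is the line along which they close (so a half turn about z gives the same grasp; the last joint's range is limited). The gripper opens to 85 mm and grips with 20 to 120 N. Pads are 22 mm wide; open, the fingers measure 114 mm over their backs; the gripper's body (76 mm by 85 mm) begins 54 mm behind the grasp point. The pads swing forward as they close: fully open they stand 13 mm farther back than shut.
Start: joints at [65.054, 17.945, 2.641, 74.691, 0, 82.002], TCP at [167.64, 550.062, 231.323] pointing down, gripper open.
Joint ranges: [-158.12, 158.12], [-49.38, 96.58], [-58.88, 72.47], [-126.05, 133.96], [-84.25, 85.87], [-180, 180]. Speed limits (degrees/s): [147.25, 147.25, 180, 180, 180, 180].

INTERFACE

Orientations are given as a 3x3 rotation matrix whose columns are the frame's x, y, z axes.
In Python, from cell import env gives the robot as it stands. The module is installed in compiled form; this text tells all that it offers.
- The arm moves only by the tool send_rows, never from a script. Its argument "deltas" is a list of rows, each a list of 7 numbers: the shift along the world's x, y, z in m, then the turn, a rotation vector about the world's x, y, z in degrees, then the finger opening in m, from 0 to 0.0854. In form: [[tx, ty, tz, wx, wy, wz, hand], ...]. A call has 1 to 20 rows; each row shifts and turns the commanded pose from where the row before left it; what a row does not reach is not made up. A row lasts 1/12 s, in which the tool goes at most 41.7 mm and 7.16 degrees, less where a joint would pass 70% of its speed; a pose out of reach is approached as far as the arm can. A call is refused whole if a number of a shift passes 0.0417 or a number of a turn 7.16, either way. A call with a gripper value outside its range is refused whole. The fingers move at their own pace and stop on an object; "squeeze" is the grip in N (left out, the last holds). Time passes only in rows, so rows that do not move let the fingers close. It gives the time, the measured TCP pose, the force, the opening and the grip force at its end, in the units of the state.
- env.read_state(): the state, without advancing time (a new reading comes with each control period).
- env.capture(name): name is "side" or "top"; returns a dict with "color" (420x560x3 uint8, red, green, blue), "fovy" (degrees; the focal length in pixels is half the picture's height over the tangent of half this angle, whatever the lens; pixels are square), "cx", "cy" (the principal point, pixels), "world_from_camera" (4x4, takes a point from camera to world coordinates). Camera axes: x right, y down, z forward; pixel columns grow to the right and rows downward; lengths in mm; the calibration is good to about 2 mm. A picture is of the moment at which its call begins. There is no depth.
- env.job_done(): hands the job in; it is judged then, once.
The state is a dict: "t": time; "joint_positions": joint angles; "joint_vel": joint speeds; "effort": joint torques, N m; "eef_pos": TCP position; "tool_rot": TCP orientation; "ft_force": force on the tool from outside, world axes, zero at the start; "wrist_torque": the same for the moment, N m; "width": finger opening in mm; "gripper_force": force on a finger pad.
Only numpy, scipy, OpenCV 4.12 (cv2) and the standard library are available. Lean on these libraries where they do the work, as an engineer would, in place of code of your own. Each camera call takes 0.05 s, during which the arm holds its last target. There are 200 camera calls.

## Working session

There is one attempt and no reset: what is moved stays moved. The work goes in short steps, Python scripts to look and compute and a tool call to move; the robot and the scene stay as the last step left them, time stands still between calls to the robot, and variables do not carry over. Pictures are saved under pics/ and viewed, at most 10 in all, crops included, and the job is handed in when it is done.

Besides the shell and the picture viewer there is one more tool, called after "Emit:" as name([rows], argument=value, ...), one row to a line, values as JSON. send_rows: Moves the arm, as the interface text tells. Its arguments: {"type":"object","properties":{"deltas":{"type":"array","items":{"type":"array","items":{"type":"number"}}},"squeeze":{"type":"number"}},"required":["deltas"]}

```bash
mkdir -p pics; cat > h.py <<'E'
import numpy as np,cv2
from cell import env
def cap(n,f):
    c=env.capture(n); cv2.imwrite('pics/'+f,c['color'][:,:,::-1]); np.savez(f'{n}.npz',T=c['world_from_camera'],f=210/np.tan(np.radians(c['fovy'])/2),cx=c['cx'],cy=c['cy'],im=c['color']); return c
def ray(n,u,v,z):
    d=np.load(n+'.npz');T=d['T'];r=T[:3,:3]@np.array([(u-d['cx'])/d['f'],(v-d['cy'])/d['f'],1]);o=T[:3,3]
    return o+r*(z-o[2])/r[2]
def proj(n,p):
    d=np.load(n+'.npz');T=d['T'];q=T[:3,:3].T@(np.array(p)-T[:3,3]);return q[:2]/q[2]*d['f']+[d['cx'],d['cy']]
E
python3 - <<'E'
from h import *
for n in('side','top'):
    c=cap(n,n+'0.png');print(n,c['fovy'],c['world_from_camera'].round(2))
E
```

```text
side 56.007846889430844 [[ 8.8000e-01 -3.5000e-01  3.2000e-01  1.5408e+02]
 [-4.7000e-01 -6.4000e-01  6.1000e-01 -6.2736e+02]
 [-0.0000e+00 -6.9000e-01 -7.3000e-01  8.0809e+02]
 [ 0.0000e+00  0.0000e+00  0.0000e+00  1.0000e+00]]
top 46.24126075019603 [[ 2.0000e-02 -9.9000e-01  1.6000e-01  2.7434e+02]
 [-1.0000e+00 -2.0000e-02 -1.0000e-02  2.3180e+01]
 [ 1.0000e-02 -1.6000e-01 -9.9000e-01  1.4273e+03]
 [ 0.0000e+00  0.0000e+00  0.0000e+00  1.0000e+00]]
```

View pics/top0.png

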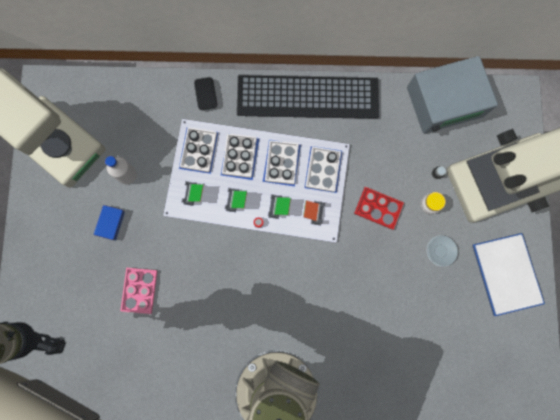

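View pics/side0.png

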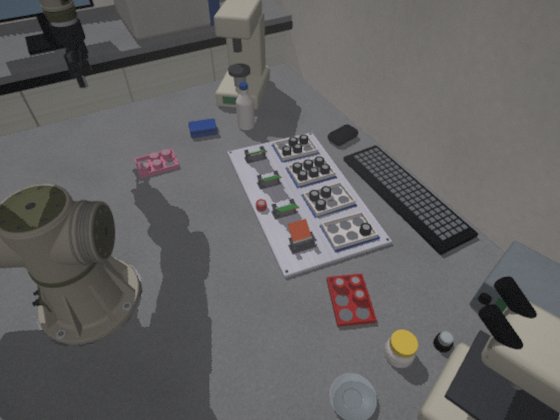

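```bash
python3 - <<'E'
from h import *
im=cv2.imread('pics/top0.png')[110:250,155:360]
cv2.imwrite('pics/c1.png',cv2.resize(im,(800,546),interpolation=cv2.INTER_CUBIC))
im=cv2.imread('pics/side0.png')[125:275,220:400]
cv2.imwrite('pics/c2.png',cv2.resize(im,(720,600),interpolation=cv2.INTER_CUBIC))
E
```

```text
(no output)
```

View pics/c1.png

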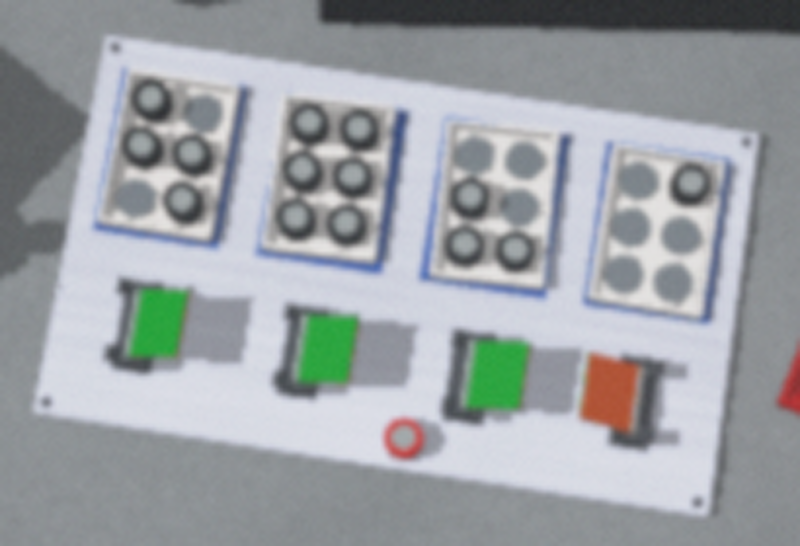

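View pics/c2.png

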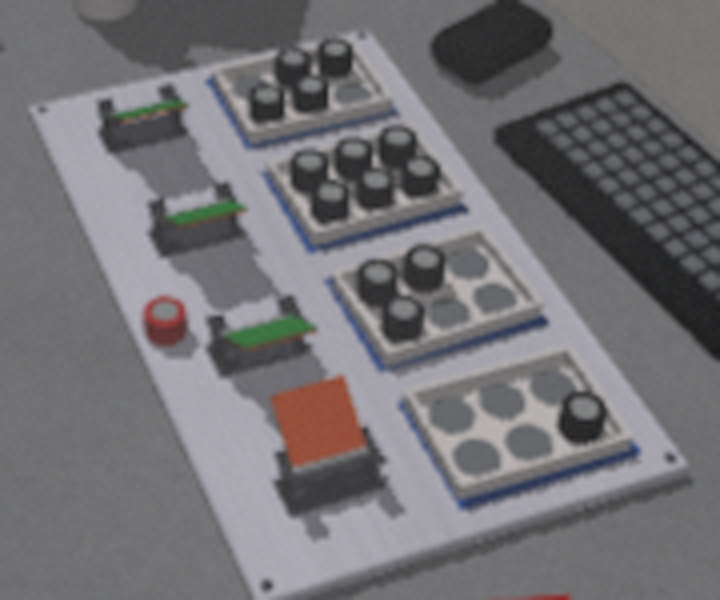

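```bash
python3 - <<'E'
from h import *
s=800/205
U=lambda x,y:(155+(x+.5)/s-.5,110+(y+.5)/s-.5)
C=[(105,35),(762,133),(712,517),(35,412)]
W=np.array([ray('top',*U(*c),12)[:2] for c in C]);print(W.round(1),[np.linalg.norm(W[i]-W[(i+1)%4]).round(1) for i in range(4)])
# board frame: corners in board (x,y): far-left(+150,+255),(150,-255),(-150,-255),(-150,255)
B=np.array([(150,255),(150,-255),(-150,-255),(-150,255)])
c=W.mean(0);H=(B.T@(W-c));u,_,vt=np.linalg.svd(H);R=(u@vt).T
print(c.round(1),np.degrees(np.arctan2(R[1,0],R[0,0])))
print('resid',(W-c-B@R.T).round(1))
np.savez('board.npz',c=c,R=R)
tb=lambda p:(R.T@(np.array(p)-c)).round(1)
# free edges (z=65) ends and hinge edges
for nm,pts,z in [('free1',[(188,290),(178,358)],65),('free2',[(358,317),(349,385)],65),('free3',[(528,342),(520,410)],65),('free4',[(588,355),(581,422)],65),
 ('cheek1',[(125,285),(113,362)],44),('cheek2',[(291,315),(283,387)],44),('cheek3',[(460,338),(452,412)],44),('cheek4',[(655,365),(640,440)],44),
 ('trayF',[(287,95),(403,110),(380,262),(262,250)],12),('loose',[(404,438)],32)]:
  P=[tb(ray('top',*U(*q),z)[:2]) for q in pts];print(nm,np.mean(P,0).round(1),*P)
s2=4;V=lambda x,y:(220+(x+.5)/s2-.5,125+(y+.5)/s2-.5)
for nm,pts in [('free1',[(125,125),(187,104)]),('free2',[(182,228),(245,209)]),('free3',[(232,346),(316,326)]),('free4',[(272,397),(345,377)])]:
  P=[tb(ray('side',*V(*q),65)[:2]) for q in pts];print('side',nm,np.mean(P,0).round(1),*P)
E
```

```text
[[ 782.   297.1]
 [ 714.  -208.7]
 [ 418.4 -169.4]
 [ 487.6  335. ]] [np.float64(510.4), np.float64(298.2), np.float64(509.1), np.float64(296.9)]
[600.5  63.5] -7.660658089674145
resid [[-1.1  0.9]
 [-1.2  0.5]
 [ 0.6 -0.1]
 [ 1.7 -1.2]]
free1 [-75.  147.9] [-49.7 148.7] [-100.2  147.1]
free2 [-75.8  23. ] [-50.6  23.8] [-100.9   22.2]
free3 [ -75.2 -101.4] [ -50.1 -100.6] [-100.2 -102.1]
free4 [ -77.6 -145.8] [ -53.  -144.8] [-102.2 -146.7]
cheek1 [-78.  197.8] [-48.9 198.7] [-107.  197.]
cheek2 [-79.4  72.8] [-52.5  74.3] [-106.3   71.2]
cheek3 [-78.2 -52.4] [-50.6 -51.1] [-105.8  -53.6]
cheek4 [ -77.1 -193.6] [ -48.8 -195.3] [-105.4 -192. ]
trayF [62.9 63.8] [122.9 109.4] [124.7  19.7] [ 4.2 18.3] [ -0.3 107.9]
loose [-128.4  -21.5] [-128.4  -21.5]
side free1 [-76.4 145. ] [-102.   141.5] [-50.7 148.6]
side free2 [-76.1  22.1] [-99.9  20.7] [-52.2  23.5]
side free3 [-78.4 -97.3] [-107.   -95.9] [-49.7 -98.7]
side free4 [ -74.4 -145.9] [ -99.1 -145.5] [ -49.8 -146.3]
```

```bash
cat > go.py <<'E'
import sys
from h import *
from scipy.spatial.transform import Rotation as Ro
b=np.load('board.npz');c,R=b['c'],b['R']
s=env.read_state();p=np.array(s['eef_pos']);T=np.array(s['tool_rot'])
bx=np.r_[R[:,0],0];by=np.r_[R[:,1],0]
for sg in(1,-1):
    G=np.c_[sg*by,np.cross([0,0,-1],sg*by),[0,0,-1]]
    print('rotvec',Ro.from_matrix(G@T.T).as_rotvec(degrees=True).round(2))
print(s['t'],p.round(1),T.round(3).tolist(),np.round(s['joint_positions'],1),'board',(R.T@(p[:2]-c)).round(1),'by',by.round(4),'bx',bx.round(4))
for y in map(float,sys.argv[1:]):
    q=c+R@[-75.5,y];print(y,q.round(1),(q-p[:2]).round(1),'r',np.linalg.norm(q).round(0))
E
python3 go.py 122 185 -124 -65
```

```text
rotvec [ 4.000e-02 -9.000e-02 -8.071e+01]
rotvec [1.000e-01 4.000e-02 9.929e+01]
0.1 [167.4 549.6 230.5] [[-0.957, 0.292, -0.001], [0.292, 0.957, -0.001], [0.0, -0.002, -1.0]] [65.1 18.   2.6 74.7  0.  82. ] board [-494.  424.] by [0.1333 0.9911 0.    ] bx [ 0.9911 -0.1333  0.    ]
122.0 [541.9 194.5] [ 374.5 -355.1] r 576.0
185.0 [550.3 256.9] [ 382.9 -292.7] r 607.0
-124.0 [509.1 -49.3] [ 341.7 -598.9] r 512.0
-65.0 [517.    9.2] [ 349.6 -540.5] r 517.0
```

Emit:
send_rows([
  [0.0234,-0.0222,-0.005,0,0,-5.044,0],
  [0.0234,-0.0222,-0.005,0,0,-5.044,0],
  [0.0234,-0.0222,-0.005,0,0,-5.044,0],
  [0.0234,-0.0222,-0.005,0,0,-5.044,0],
  [0.0234,-0.0222,-0.005,0,0,-5.044,0],
  [0.0234,-0.0222,-0.005,0,0,-5.044,0],
  [0.0234,-0.0222,-0.005,0,0,-5.044,0],
  [0.0234,-0.0222,-0.005,0,0,-5.044,0],
  [0.0234,-0.0222,-0.005,0,0,-5.044,0],
  [0.0234,-0.0222,-0.005,0,0,-5.044,0],
  [0.0234,-0.0222,-0.005,0,0,-5.044,0],
  [0.0234,-0.0222,-0.005,0,0,-5.044,0],
  [0.0234,-0.0222,-0.005,0,0,-5.044,0],
  [0.0234,-0.0222,-0.005,0,0,-5.044,0],
  [0.0234,-0.0222,-0.005,0,0,-5.044,0],
  [0.0234,-0.0222,-0.005,0,0,-5.044,0],
  [0,0,0,0,0,0,0],
  [0,0,0,0,0,0,0],
], squeeze=20)

```text
t: 1.6
eef_pos: [542.5, 193.4, 150.2]
tool_rot: [[0.136, 0.991, -0.002], [0.991, -0.136, -0.0], [-0.0, -0.002, -1.0]]
ft_force: [0.6, -0.8, 0.2]
width: 0.3
gripper_force: 0.0
```

```bash
python3 go.py 122 185
```

```text
rotvec [ 0.01 -0.1   0.14]
rotvec [-1.6000e-01 -2.0000e-02 -1.7986e+02]
1.6 [542.5 193.4 150.2] [[0.136, 0.991, -0.002], [0.991, -0.136, -0.0], [-0.0, -0.002, -1.0]] [ 11.6  20.1  -5.8  64.2   0.  109.4] board [-74.8 120.9] by [0.1333 0.9911 0.    ] bx [ 0.9911 -0.1333  0.    ]
122.0 [541.9 194.5] [-0.6  1.1] r 576.0
185.0 [550.3 256.9] [ 7.8 63.6] r 607.0
```

Emit:
send_rows([
  [0,0,-0.018,0,0,0,0],
  [0,0,-0.02,0,0,0,0],
  [0,0,-0.02,0,0,0,0],
  [0,0,-0.02,0,0,0,0],
  [0,0,-0.02,0,0,0,0],
  [0,0,0,0,0,0,0],
  [0.0005,0.004,0,0,0,0,0],
  [0.0005,0.004,0,0,0,0,0],
  [0.0005,0.004,0,0,0,0,0],
  [0.0005,0.004,0,0,0,0,0],
  [0.0005,0.004,0,0,0,0,0],
  [0.0005,0.004,0,0,0,0,0],
  [0,0,0,0,0,0,0],
])

```text
t: 2.68
eef_pos: [545.5, 219.8, 53.8]
tool_rot: [[0.132, 0.991, 0.001], [0.991, -0.132, 0.001], [0.001, 0.001, -1.0]]
ft_force: [0.4, 0.2, 0.2]
width: 0.3
gripper_force: 0.0
```

Emit:
send_rows([
  [0.0005,0.004,0,0,0,0,0],
  [0.0005,0.004,0,0,0,0,0],
  [0.0005,0.004,0,0,0,0,0],
  [0.0005,0.004,0,0,0,0,0],
  [0.0005,0.004,0,0,0,0,0],
  [0.0005,0.004,0,0,0,0,0],
  [0.0005,0.004,0,0,0,0,0],
  [0.0005,0.004,0,0,0,0,0],
  [0.0005,0.004,0,0,0,0,0],
  [0,0.002,0,0,0,0,0],
  [0,0,0,0,0,0,0],
  [0,0,0,0,0,0,0],
  [0,0,0.02,0,0,0,0],
  [0,0,0.03,0,0,0,0],
  [0,0,0.03,0,0,0,0],
  [0,0,0.03,0,0,0,0],
  [0,0,0,0,0,0,0],
])

```text
t: 4.1
eef_pos: [552.8, 257.7, 170.2]
tool_rot: [[0.133, 0.991, 0.01], [0.991, -0.133, 0.003], [0.004, 0.009, -1.0]]
ft_force: [0.9, 0.3, 1.0]
width: -0.1
gripper_force: 0.0
```

```bash
python3 go.py -124 -65; python3 - <<'E'
from h import *
cap('side','s1.png')
im=cv2.imread('pics/s1.png')[100:275,210:400]
cv2.imwrite('pics/c3.png',cv2.resize(im,None,fx=3,fy=3,interpolation=cv2.INTER_CUBIC))
E
```

```text
rotvec [-0.17  0.57  0.  ]
rotvec [   0.9     0.27 -179.99]
4.1 [552.8 257.7 170.2] [[0.133, 0.991, 0.01], [0.991, -0.133, 0.003], [0.004, 0.009, -1.0]] [ 17.5  22.6   0.7  67.5  -0.  115.1] board [-73.1 186.1] by [0.1333 0.9911 0.    ] bx [ 0.9911 -0.1333  0.    ]
-124.0 [509.1 -49.3] [ -43.7 -307. ] r 512.0
-65.0 [517.    9.2] [ -35.8 -248.5] r 517.0
```

View pics/c3.png

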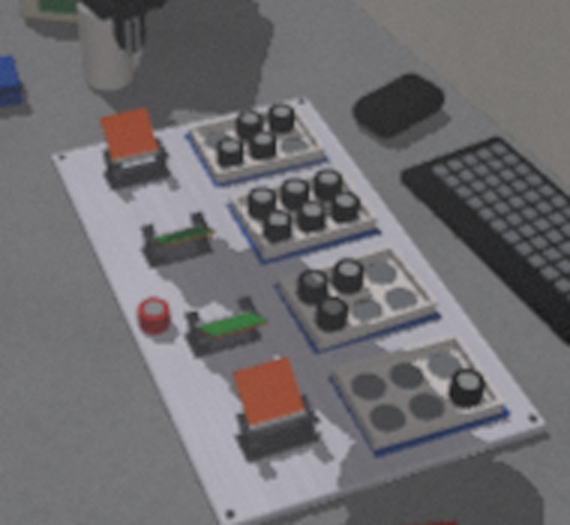

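The picture shows tag 1 (crop 130,135) now orange up; tag 3 (crop 228,327) is still green and is next. I move above the gap between it and the last tag.

Emit:
send_rows([
  [-0.0044,-0.0307,0,0,0,0,0],
  [-0.0044,-0.0307,0,0,0,0,0],
  [-0.0044,-0.0307,0,0,0,0,0],
  [-0.0044,-0.0307,0,0,0,0,0],
  [-0.0044,-0.0307,0,0,0,0,0],
  [-0.0044,-0.0307,0,0,0,0,0],
  [-0.0044,-0.0307,0,0,0,0,0],
  [-0.0044,-0.0307,0,0,0,0,0],
  [-0.0044,-0.0307,0,0,0,0,0],
  [-0.0044,-0.0307,0,0,0,0,0],
  [0,0,0,0,0,0,0],
  [0,0,0,0,0,0,0],
  [0,0,0,0,0,0,0],
])

```text
t: 5.23
eef_pos: [504.9, -50.0, 162.5]
tool_rot: [[0.134, 0.991, -0.001], [0.991, -0.134, 0.001], [0.001, -0.001, -1.0]]
ft_force: [-0.6, 0.3, 0.0]
width: 0.3
gripper_force: 0.0
```

```bash
python3 go.py -124 -65
```

```text
rotvec [-0.04 -0.08  0.04]
rotvec [-1.2000e-01  7.0000e-02 -1.7996e+02]
5.2333 [504.9 -50.  162.5] [[0.134, 0.991, -0.001], [0.991, -0.134, 0.001], [0.001, -0.001, -1.0]] [-14.7  12.4 -14.6  63.1   0.   83. ] board [ -79.6 -125.2] by [0.1333 0.9911 0.    ] bx [ 0.9911 -0.1333  0.    ]
-124.0 [509.1 -49.3] [4.2 0.7] r 512.0
-65.0 [517.    9.2] [12.1 59.1] r 517.0
```

Emit:
send_rows([
  [0.004,0.001,-0.02,0,0,0,0],
  [0,0,-0.02,0,0,0,0],
  [0,0,-0.02,0,0,0,0],
  [0,0,-0.02,0,0,0,0],
  [0,0,-0.015,0,0,0,0],
  [0,0,-0.015,0,0,0,0],
  [0,0,0,0,0,0,0],
  [0,0,0,0,0,0,0],
])

```text
t: 5.9
eef_pos: [508.6, -47.6, 52.5]
tool_rot: [[0.131, 0.991, -0.002], [0.991, -0.131, 0.001], [0.0, -0.003, -1.0]]
ft_force: [0.9, 0.5, 1.0]
width: -0.1
gripper_force: 0.0
```

Emit:
send_rows([
  [0.0005,0.004,0,0,0,0,0],
  [0.0005,0.004,0,0,0,0,0],
  [0.0005,0.004,0,0,0,0,0],
  [0.0005,0.004,0,0,0,0,0],
  [0.0005,0.004,0,0,0,0,0],
  [0.0005,0.004,0,0,0,0,0],
  [0.0005,0.004,0,0,0,0,0],
  [0.0005,0.004,0,0,0,0,0],
  [0.0005,0.004,0,0,0,0,0],
  [0.0005,0.004,0,0,0,0,0],
  [0.0005,0.004,0,0,0,0,0],
  [0.0005,0.004,0,0,0,0,0],
  [0.0005,0.004,0,0,0,0,0],
  [0.0005,0.004,0,0,0,0,0],
  [0,0.001,0,0,0,0,0],
  [0,0,0,0,0,0,0],
  [0,0,0,0,0,0,0],
])

```text
t: 7.32
eef_pos: [516.5, 7.9, 53.3]
tool_rot: [[0.133, 0.991, 0.0], [0.991, -0.133, -0.0], [-0.0, 0.0, -1.0]]
ft_force: [-0.0, 0.9, 0.7]
width: 0.0
gripper_force: 0.0
```

Emit:
send_rows([
  [0,0,0.02,0,0,0,0],
  [0,0,0.03,0,0,0,0],
  [0,0,0.04,0,0,0,0],
  [0,0,0.04,0,0,0,0],
  [-0.01,-0.03,0.04,0,0,0,0],
  [-0.01,-0.04,0.02,0,0,0,0],
  [-0.01,-0.04,0,0,0,0,0],
  [-0.01,-0.04,0,0,0,0,0],
  [-0.01,-0.04,0,0,0,0,0],
  [0,0,0,0,0,0,0],
  [0,0,0,0,0,0,0],
  [0,0,0,0,0,0,0],
])

```text
t: 8.32
eef_pos: [469.0, -173.1, 234.0]
tool_rot: [[0.135, 0.991, -0.0], [0.991, -0.135, 0.001], [0.001, -0.0, -1.0]]
ft_force: [-0.2, 0.0, 0.2]
width: -0.3
gripper_force: 0.0
```

```bash
python3 - <<'E'
from h import *
cap('top','t2.png')
im=cv2.imread('pics/t2.png')[100:260,90:400]
cv2.imwrite('pics/c4.png',cv2.resize(im,None,fx=2.5,fy=2.5,interpolation=cv2.INTER_CUBIC))
cap('side','s2.png')
im=cv2.imread('pics/s2.png')[100:275,210:400]
cv2.imwrite('pics/c5.png',cv2.resize(im,None,fx=3,fy=3,interpolation=cv2.INTER_CUBIC))
E
```

```text
(no output)
```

View pics/c4.png

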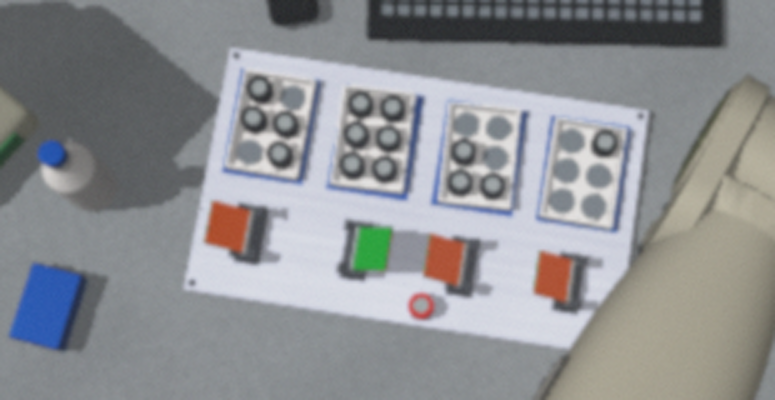

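View pics/c5.png

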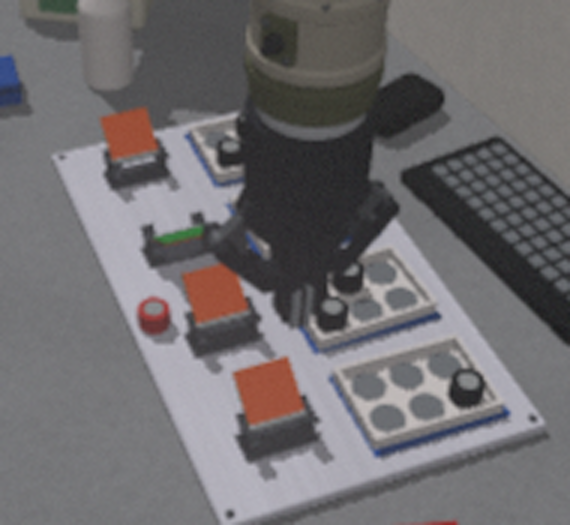

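The top crop shows only the full tray's tag (370,248) green, and the other three (230,227), (450,260), (557,277) orange. The trays and the loose mount haven't moved, and the arm is clear of everything.

```bash
python3 -c "
from cell import env
print(env.job_done())"
```

```text
the job is handed in; nothing more can be done
None
```

I pushed over the two wrong tags, so only the full tray's tag shows green and the other three show orange; nothing else was moved, and the job is handed in (no verdict was returned).

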